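# Catch the air filter's bowl

## Task

Slide the steel catch tray under the air filter, centred below its bowl. Then unscrew the bowl by pushing its wings round, clockwise seen from above, about two turns without forcing it, until it comes off its thread and drops into the tray. Leave it standing in the tray under the filter; the bowl must not touch the bench and the charger, battery pack and jar near the filter stay where they are.

Things in the scene. Friction and masses are not known exactly. Their poses are not given: they have to be found in the camera images.
- filter_stand: Compressed-air filter on a fixed bench stand, the bowl hanging under its head. Origin on the bench exactly below the bowl's axis; z up; its +x points from the bowl to the post, so its -x side is the open side, roughly towards the robot. Nothing else stands within 85 mm of the axis on the -x, +y and -y sides.
- head_top (a point): Top centre of the filter's aluminium head, on the bowl's axis: a disc of radius 28, 8 mm thick, its top 119 mm above the bench, held by a flat arm 34 wide at the same height that runs along the stand's +x to the post.
- post_top (a point): Top centre of the stand's grey post, 40 x 50 and 130 high, 125 mm from the axis along the stand's +x. A pressure gauge on it reaches 186 mm; its base plate (170 wide, 8 high) starts 92 mm from the axis.
- neck_end (a point): Lower end of the threaded neck inside the bowl, on the axis, 57 mm above the bench; radius 25, its last 15 mm plain. Right-hand thread of 15 mm per turn: turned clockwise seen from above the bowl sinks, 30 mm in about two turns from the start; then it comes free all at once and falls about 15 mm to the tray's floor.
- bowl: Grey plastic filter bowl, a round cup of radius 33 and 58 high, hanging on the neck's thread. Origin at the centre of its underside, z up; at the start 51 mm above the bench. It turns easily, stays where it is left and cannot be pulled off. Standing in the tray its wings clear the tray's walls. 0.08 to 0.17 kg.
- bowl_wings (a point): Centre of the bowl at mid-height of its wings, 42 mm above its origin. Four wings stand out radially along the bowl's own +x, -x, +y, -y: each 12 thick, from the cup out to 70 mm from the axis, and 31 high (27 to 58 mm above the bowl's origin).
- tray: Square steel catch tray, 112 x 112 outside, walls 4 thick and 26 high, floor 7 thick (rubber-lined), loose on the bench. Origin at the centre of its underside, z up. Along its own -x a flat tongue (30 wide, 5 thick) runs out to 141 mm from the origin and carries the upright grip. It passes under the bowl. 0.35 to 0.6 kg.
- tray_handle (a point): Top centre of the tray's upright grip, a steel block 32 mm long (along the tray's x), 14 thick (along the tray's y), top 60 mm above the bench, 125 mm from the tray's origin along its -x.
- charger: Bystander: black battery charger block, 110 x 90 x 62. Origin at the centre of its underside. Leave it in place.
- jar: Bystander: whitish jar with a white lid, radius 32, 80 high. Origin at the centre of its underside.
- pack: Bystander: the only black battery pack standing on the bench itself, foot 50 x 65, round stem, 83 high. Origin at the centre of its underside.

How it is judged:
By the outcome, as a careful person would: the job done as asked, in the order asked, and still so for the second after the job is handed in, with the robot touching nothing.
It also fails if it takes over 72 s, if anything falls off the work surface, if the arm or the gripper's body presses on something with over 40 N, if the wrist force passes 120 N, or if a joint passes its speed limit or range.

## Robot

A 6-joint arm with a two-finger parallel gripper is mounted at the origin on the work surface. World frame = base frame: x ahead of the robot, y to its left, z up, the work surface at z = 0. Lengths are in m, angles in rad, forces in N, time in s.
With the tool pointing down it reaches from about 0.275 to 0.725 m from the base axis. Payload 5.6 kg.
Tool frame: the origin (TCP) lies at the very end of the fingers, on their centre line; the grasp point (between the pads) lies 19 mm behind it; z points along the fingers, y is the line along which they close (so a half turn about z gives the same grasp; the last joint's range is limited). The gripper opens to 85 mm and grips with 20 to 120 N. Pads are 22 mm wide; open, the fingers measure 114 mm over their backs; the gripper's body (76 mm by 85 mm) begins 54 mm behind the grasp point. The pads swing forward as they close: fully open they stand 13 mm farther back than shut.
Start: joints at [1.42, 0.255, 0.108, 0, -1.424, -0.285], TCP at [0.232, 0.499, 0.192] pointing down, gripper open.
Joint ranges: [-2.95, 2.95], [-1.21, 1.97], [-1.09, 1.5], [-2.87, 1.71], [-2.94, -0.07], [-3.05, 3.05]. Speed limits (rad/s): [2.57, 2.57, 3.14, 3.14, 3.14, 3.14].

## Interface

Orientations are given as a unit quaternion [w, x, y, z].
In Python, from rig import ctrl, vision, order gives the robot as it stands (ctrl), with the cameras (vision) and the job (order).
- The arm moves only by the tool send_path, called after "Call:" as name(argument=value, ...) on one line, values as JSON. Schema: {"type":"object","properties":{"rows":{"type":"array","items":{"type":"number"},"minItems":7,"maxItems":140},"clamp_n":{"type":"number"},"only":{"type":"string"},"quiet":{"type":"boolean"},"lines":{"type":"string"}},"required":["rows"],"additionalProperties":false}. rows is one flat list of numbers that holds 1 to 20 rows one after another, with no inner brackets; each row has 7 numbers: a rotation vector rx, ry, rz in rad, then dx, dy, dz in m, then the finger opening in m; each row shifts and turns the commanded pose from where the row before left it, along the tool's axes as they then stand; what a row does not reach is not made up. A row lasts 1/12 s, in which the tool goes at most 0.0417 m and 0.125 rad, less where a joint would pass 70% of its speed; a pose out of reach is approached as far as the arm can. The fingers move at their own pace and stop on an object; clamp_n is the grip in N (left out, the last holds). Time passes only in rows, so rows that do not move let the fingers close. The tool returns the time, the measured TCP pose, the force, the opening and the grip force at its end. only (a regular expression) keeps the lines of the reply that match it, lines (a string "A,B") keeps lines A to B, and quiet returns only ok. Input that does not fit is refused with a message, and nothing moves.
- ctrl.state(): the state, without advancing time (a new reading comes with each control period).
- vision.get_image(name): name is "scene" or "top" or "wrist"; returns a dict with "color" (384x512x3 uint8, red, green, blue), "fx", "fy", "cx", "cy" (pixels), "extrinsics" (4x4, takes a point from camera to world coordinates). Camera axes: x right, y up, looking along -z (the intrinsics and any distortion apply to the point x, -y, -z); pixel columns grow to the right and rows downward; lengths in m; the calibration is good to about 2 mm. A picture is of the moment at which its call begins. There is no depth.
- order.close_job(): hands the job in; it is judged then, once.
The state is a dict: "t": time; "joint_pos": joint angles; "joint_vel": joint speeds; "effort": joint torques, N m; "position": TCP position; "ee_rot": TCP orientation; "force": force on the tool from outside, world axes, zero at the start; "wrist_torque": the same for the moment, N m; "finger_gap": finger opening in m; "grasp_force": force on a finger pad.
Only numpy, scipy, OpenCV 4.12 (cv2) and the standard library are available. Lean on these libraries where they do the work, as an engineer would, in place of code of your own. Each camera call takes 0.05 s, during which the arm holds its last target. There are 200 camera calls.

## Working session

There is one attempt and no reset: what is moved stays moved. The work goes in short steps, Python scripts to look and compute and a tool call to move; the robot and the scene stay as the last step left them, time stands still between calls to the robot, and variables do not carry over. Pictures are saved under pics/ and viewed, at most 10 in all, crops included, and the job is handed in when it is done.

```bash
ls; mkdir -p pics
```

Run:
```python
from rig import ctrl, vision, order
import cv2,numpy as np
for n in ["scene","top"]:
    d=vision.get_image(n); cv2.imwrite(f"pics/{n}0.png",d["color"][:,:,::-1]); print(n,d["fx"],d["fy"],d["cx"],d["cy"],[k for k in d]); print(np.round(d["extrinsics"],4).tolist())
print(ctrl.state())
```

```text
pics
rig.py
scene 358.2107457145511 358.2107457145511 259.2327558202038 188.49962005741494 ['color', 'fx', 'fy', 'cx', 'cy', 'extrinsics']
[[-0.0655, -0.7097, 0.7015, 1.1347], [0.9977, -0.0336, 0.0592, 0.0712], [-0.0184, 0.7037, 0.7103, 0.6745], [0.0, 0.0, 0.0, 1.0]]
top 359.41113126977166 359.41113126977166 254.54042502306118 187.21598618172402 ['color', 'fx', 'fy', 'cx', 'cy', 'extrinsics']
[[-0.0037, 0.9955, -0.0943, 0.5189], [-0.9998, -0.0019, 0.0191, 0.0208], [0.0188, 0.0943, 0.9954, 0.9548], [0.0, 0.0, 0.0, 1.0]]
{'t': 0.1, 'joint_pos': array([ 1.41959363e+00,  2.55693115e-01,  1.07145098e-01, -4.14162412e-04,
       -1.42391062e+00, -2.84614219e-01]), 'joint_vel': array([ 0.00070438, -0.00147654,  0.00413325,  0.0025161 , -0.00094506,
        0.00068779]), 'effort': array([-1.74545276e-03, -3.87602949e+01,  2.38473111e+01,  5.37794083e+00,
       -3.81763253e-03,  9.25601569e-06]), 'position': array([0.2319168 , 0.4981528 , 0.19088915]), 'ee_rot': array([ 8.42958170e-04,  9.76344804e-01, -2.16217694e-01, -1.48968858e-04]), 'force': array([ 0.06490398,  0.39918683, -0.24786472]), 'wrist_torque': array([-0.01541003, -0.00240537, -0.00118325]), 'grasp_force': 0.0, 'finger_gap': 0.0858773045778011}
```

View pics/top0.png

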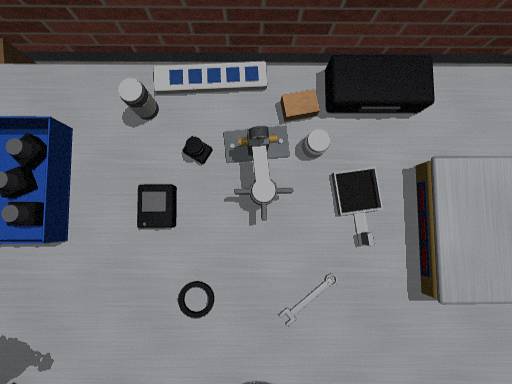

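View pics/scene0.png

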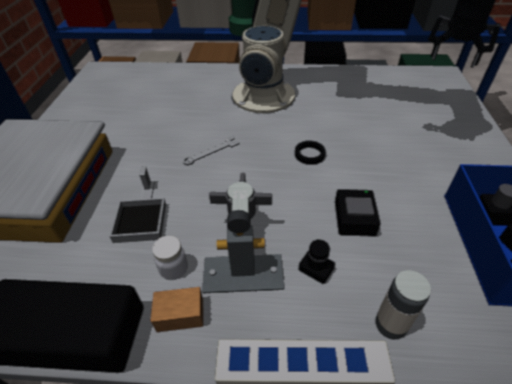

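The top view shows the head at about (263,190) with wings left, right and below and the post at (260,140). The tray's centre is about (357,192) and its grip is near (366,238). The jar is at (316,143), the pack at (197,150) and the charger at (157,206). The scene view agrees with this.

Create h.py:
```python
import numpy as np,cv2
from rig import ctrl, vision, order
def ray(d,u,v):
    c=np.array([(u-d["cx"])/d["fx"],-(v-d["cy"])/d["fy"],-1.]);E=np.array(d["extrinsics"]);return E[:3,3],E[:3,:3]@c
def onz(d,u,v,z):
    o,r=ray(d,u,v);return (o+r*(z-o[2])/r[2])[:2]
def proj(d,p):
    E=np.array(d["extrinsics"]);c=E[:3,:3].T@(np.array(p)-E[:3,3]);return d["fx"]*c[0]/-c[2]+d["cx"],d["cy"]-d["fy"]*c[1]/-c[2]
```

Run:
```python
from h import *
d=vision.get_image("top");im=d["color"][:,:,::-1]
cv2.imwrite("pics/crop1.png",cv2.resize(im[120:260,220:400],None,fx=4.3,fy=4.2,interpolation=cv2.INTER_CUBIC))
g=cv2.cvtColor(im,cv2.COLOR_BGR2GRAY)
m=(g<70).astype(np.uint8); m[:, :325]=0; m[:,400:]=0; m[:160]=0;m[225:]=0
c=max(cv2.findContours(m,0,2)[0],key=cv2.contourArea)
r=cv2.minAreaRect(c);print("tray dark",r)
print(np.round([onz(d,*p,0.02) for p in cv2.boxPoints(r)],4))
for n,u,v,z in [("head",263,190,.119),("handle",367,239,.06),("jar",318,140,.08),("pack",197,148,.083),("charger",157,205,.062)]: print(n,onz(d,u,v,z))
print(g[165:215:3,240:290:3])
```

```text
tray dark ((357.95947265625, 190.2567596435547), (39.29135513305664, 38.96255874633789), 80.53767395019531)
[[ 0.6418 -0.2105]
 [ 0.6587 -0.3129]
 [ 0.5563 -0.3263]
 [ 0.5399 -0.2248]]
head [ 0.59153113 -0.01492801]
handle [ 0.47405099 -0.27500666]
jar [ 0.71932066 -0.15406481]
pack [0.69848156 0.14503776]
charger [0.55981756 0.24497725]
[[ 88  89  89  86  83 168 167 166 169 171 147 147 148 146 148 143 147]
 [ 83  84  84  82  78 170 169 168 170 170 144 143 143 147 147 145 147]
 [ 86  89  87  90  82 171 166 164 169 167 144 146 141 144 144 143 148]
 [ 86  91  88  89  92 169 166 168 170 167 147 147 145 147 148 147 145]
 [ 83  88  85  87  84 119 169 168 166 165 145 147 147 146 145 146 148]
 [113  89  89  90  88  48 164 166 172 165 129 139 143 146 148 145 143]
 [146  89  89  91  94 173 170 168 169 167 164 136 144 142 145 144 143]
 [144  85  87  88  34 168 169 166 168 166 166 167  95 142 146 149 148]
 [ 85  88  84  88 149 170 171 167 167 166 166 170  99  98  98 100  97]
 [ 94  94  91  88 118 167 165 167 169 168 170 172  96  62  60  58  62]
 [ 88  90  90  91  50 167 167 167 169 166 169 175 100 147 144 152 145]
 [ 90  87  86  89  56 103 170 167 164 166 175  66  88 148 146 145 147]
 [ 89  89  90  84  94  76  63 136 150 119  86 151 145 146 149 146 145]
 [ 84  92  86  86  87  90  28  52  90  74 145 142 141 142 141 141 145]
 [109  89  86  86  91  90  89  24  99 143 142 146 140 141 141 146 148]
 [142 103 106  90  86  87 149  50 101 146 146 147 146 143 142 147 143]
 [142 145 141  87  88  83 145  50 101 147 142 140 144 139 142 143 145]]
```

View pics/crop1.png

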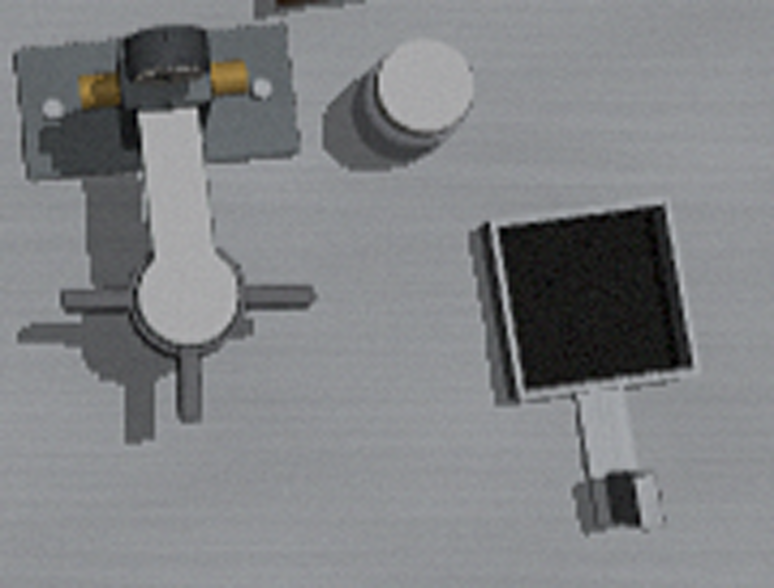

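The zoomed crop shows the head disc centred near crop (187,296). The tray rim corners are about (490,222), (668,204), (697,372) and (520,400), and the grip's bright top is at about (651,500). I'll turn these into world coordinates.

Run:
```python
from h import *
d=vision.get_image("top");g=cv2.cvtColor(d["color"],cv2.COLOR_RGB2GRAY)
f=lambda x,y:(220+(x+.5)/4.3-.5,120+(y+.5)/4.2-.5)
R=np.array([onz(d,*f(*p),.026) for p in [(490,222),(668,204),(697,372),(520,400)]]);c=R.mean(0)
print("tray",R.round(3).tolist(),c, [np.linalg.norm(R[i]-R[i-1]).round(3) for i in range(4)])
e=(R[0]+R[1]-R[2]-R[3]);print("yaw",np.arctan2(e[1],e[0]))
h=onz(d,*f(651,500),.06);print("handle",h,"dir",np.arctan2(*(c-h)[::-1]),np.linalg.norm(c-h))
# head: bright component, circle fit to the lower part of its edge
m=(g>157).astype(np.uint8);m[:,:245]=0;m[:,282:]=0;m[:140]=0;m[215:]=0
k=max(cv2.findContours(m,0,cv2.CHAIN_APPROX_NONE)[0],key=cv2.contourArea)[:,0]
W=np.array([onz(d,*p,.119) for p in k])
A=W[k[:,1]>184];s=np.linalg.lstsq(np.c_[2*A,np.ones(len(A))],(A**2).sum(1),rcond=None)[0]
print("axis",s[:2],"r",np.sqrt(s[2]+s[0]**2+s[1]**2))
mid=[];
for v in range(150,174,2):
    u=k[k[:,1]==v][:,0]; mid.append(onz(d,(u.min()+u.max())/2,v,.119))
mid=np.array(mid);p=np.polyfit(mid[:,0],mid[:,1],1);print("stand yaw",np.arctan(p[0]),"axis offset from arm line",np.polyval(p,s[0])-s[1])
z=.109
for n,q in [("L",(66,300)),("R",(311,296)),("D",(189,420))]:
    w=onz(d,*f(*q),z)-s[:2];print(n,np.degrees(np.arctan2(w[1],w[0])),np.linalg.norm(w))
```

```text
tray [[0.645, -0.204], [0.656, -0.313], [0.552, -0.327], [0.535, -0.219]] [ 0.59696181 -0.26605231] [np.float64(0.112), np.float64(0.11), np.float64(0.106), np.float64(0.109)]
yaw 0.13524052104023004
handle [ 0.47482461 -0.28505359] dir 0.1543360273507498 0.12360640903127386
axis [ 0.5921844  -0.01603183] r 0.02519584909563458
stand yaw 0.10760919530434022 axis offset from arm line -0.0002556661594546039
L 91.82281891617178 0.06691059555681034
R -90.12946246260218 0.0678714476172201
D -179.7961781945323 0.06951153700916742
```

Call:
send_path(rows=[0, 0, 0, 0.0275, 0.0304, 0, 0.06, 0, 0, 0, 0.0275, 0.0304, 0, 0.06, 0, 0, 0, 0.0275, 0.0304, 0, 0.06, 0, 0, 0, 0.0275, 0.0304, 0, 0.06, 0, 0, 0, 0.0275, 0.0304, 0, 0.06, 0, 0, 0, 0.0275, 0.0304, 0, 0.06, 0, 0, 0, 0.0275, 0.0304, 0, 0.06, 0, 0, 0, 0.0275, 0.0304, 0, 0.06, 0, 0, 0, 0.0275, 0.0304, 0, 0.06, 0, 0, 0, 0.0275, 0.0304, 0, 0.06, 0, 0, 0, 0.0275, 0.0304, 0, 0.06, 0, 0, 0, 0.0275, 0.0304, 0, 0.06, 0, 0, 0, 0.0275, 0.0304, 0, 0.06, 0, 0, 0, 0.0275, 0.0304, 0, 0.06, 0, 0, 0, 0.0275, 0.0304, 0, 0.06, 0, 0, 0, 0.0275, 0.0304, 0, 0.06, 0, 0, 0, 0.0275, 0.0304, 0, 0.06, 0, 0, 0, 0.0275, 0.0304, 0, 0.06, 0, 0, 0, 0.0275, 0.0304, 0, 0.06])

```text
t: 1.78
position: [0.462, -0.2478, 0.1915]
ee_rot: [-0.0, 0.976, -0.216, -0.0]
force: [1.3, 1.0, 0.8]
finger_gap: 0.0598
grasp_force: 0.0
```

Call:
send_path(rows=[0, 0, -0.12, 0, 0, 0, 0.06, 0, 0, -0.12, 0, 0, 0, 0.06, 0, 0, -0.12, 0, 0, 0, 0.06, 0, 0, -0.12, 0, 0, 0, 0.06, 0, 0, -0.1, 0, 0, 0, 0.06, 0, 0, 0, 0, 0, 0, 0.06])

```text
t: 2.28
position: [0.4618, -0.2456, 0.1915]
ee_rot: [-0.0, 0.997, 0.074, -0.0]
force: [0.6, -0.5, -0.1]
finger_gap: 0.0599
grasp_force: 0.0
```

Add to h.py:
```python
def pose():
    s=ctrl.state();w,x,y,z=s["ee_rot"];xt=np.array([1-2*(y*y+z*z),2*(x*y+w*z)]);return s["position"],np.arctan2(xt[1],xt[0])
def go(tx,ty,tz):
    p,a=pose();D=np.array([tx,ty,tz])-p
    print("pos",p.round(4),"psi",round(a,4),"tool d",np.round([np.cos(a)*D[0]+np.sin(a)*D[1],np.sin(a)*D[0]-np.cos(a)*D[1],-D[2]],4))
```

Run:
```python
from h import *
go(.4745,-.285,.026)
d=vision.get_image("wrist");cv2.imwrite("pics/w1.png",d["color"][:,:,::-1])
```

```text
pos [ 0.4618 -0.2456  0.1915] psi 0.1475 tool d [0.0067 0.0408 0.1655]
```

View pics/w1.png

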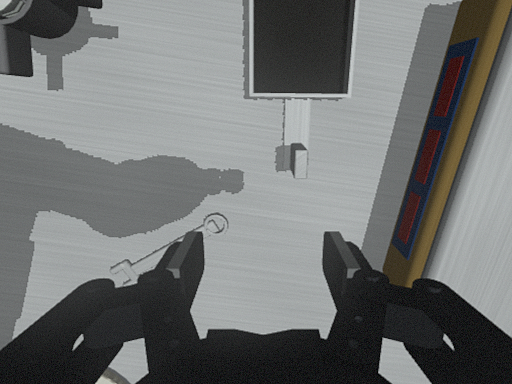

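The wrist view shows the tray squared up with the tool. The grip's top face is at about (301,162), and the near rim runs from (248,96) to (352,98).

Run:
```python
from h import *
d=vision.get_image("wrist");g=cv2.cvtColor(d["color"],cv2.COLOR_RGB2GRAY)
print(g[140:184:3,284:314])
print(onz(d,301,162,.06),onz(d,250,95,.026),onz(d,353,97,.026))
```

```text
[[157 190 183 184 184 184 180 184 183 188 185 184 191 185 180 180 186 191
  189 185 191 192 187 186 176 166 166 169 169 171]
 [170 187 186 185 184 187 170 118  91  96  93  98  95 100  96  91 101 141
  182 195 192 192 187 187 174 170 169 171 168 171]
 [116 120 119 121 120 123  97  70  76  86  84  86  83  87  84  85  83  83
   82  85 136 182 192 186 173 170 171 170 170 171]
 [122 128 127 124 122 131 103  79  77  80  81  77  86  94  96  95  91  93
   82  89  74  78  96 159 177 166 167 168 164 170]
 [120 124 127 122 125 127 104  70  81  75  73 120 175 188 181 182 181 189
  193 189 186 184 175 142 152 171 172 164 168 168]
 [118 127 123 128 125 117  89  76  75  76  78 127 173 189 185 182 179 176
  175 175 178 184 177 150 158 176 170 167 167 168]
 [121 129 123 124 121 117  95  79  76  78  78 128 169 178 175 174 184 180
  182 183 180 188 173 128 149 170 165 168 168 168]
 [119 125 128 124 125 120  95  74  71  75  91 136 170 182 178 183 176 181
  182 182 181 186 167 136 154 172 168 170 172 170]
 [124 129 125 122 125 110  82  76  75  77  98 141 173 179 181 180 180 180
  176 180 178 179 170 142 
[... 153 characters left out ...]
12 109 138 162 159 162 164 120  65  70 107 152 177 178 175 176 171 178
  182 178 176 172 157 162 174 170 171 169 171 169]
 [170 170 170 174 170 175 172 181 149  81 105 156 176 180 180 178 173 173
  175 177 183 173 151 154 171 168 173 169 172 168]
 [174 176 175 172 174 173 171 170 173 135 115 160 176 173 174 180 183 171
  178 179 181 173 147 159 171 172 170 177 175 173]
 [170 169 171 172 174 173 170 168 173 169 167 163 163 163 166 163 167 163
  168 166 168 171 175 173 175 170 172 172 170 168]
 [168 170 171 168 170 170 166 170 170 166 167 172 169 169 169 169 171 171
  170 169 171 170 171 174 173 170 173 175 175 174]]
[ 0.476098   -0.28541596] [ 0.53605477 -0.22171065] [ 0.55008075 -0.33474736]
```

Call:
send_path(rows=[0, 0, 0.015, 0.007, 0.041, 0, 0.06, 0, 0, 0, 0, 0, 0.04, 0.06, 0, 0, 0, 0, 0, 0.04, 0.06, 0, 0, 0, 0, 0, 0.04, 0.06, 0, 0, 0, 0, 0, 0.03, 0.06, 0, 0, 0, 0, 0, 0.015, 0.06, 0, 0, 0, 0, 0, 0, 0, 0, 0, 0, 0, 0, 0, 0, 0, 0, 0, 0, 0, 0, 0, 0, 0, 0, 0, 0, 0, 0], clamp_n=50)

```text
t: 3.22
position: [0.4763, -0.2857, 0.0287]
ee_rot: [0.001, 0.998, 0.064, 0.002]
force: [-0.6, -0.4, 0.1]
finger_gap: 0.0115
grasp_force: 0.0
```

```bash
python3 -c "
from h import *
go(.5920-.125*np.cos(.108),-.016-.125*np.sin(.108),.026)"
```

```text
pos [ 0.4763 -0.2857  0.0287] psi 0.1288 tool d [ 0.0244 -0.2552  0.0027]
```

Call:
send_path(rows=[0, 0, 0, 0, 0, 0, 0, 0, 0, 0, 0, 0, 0, 0, 0, 0, 0, 0, 0, 0, 0], clamp_n=50)

```text
t: 3.47
position: [0.4752, -0.2853, 0.0274]
ee_rot: [0.0, 0.998, 0.064, 0.001]
force: [-0.4, -0.5, 0.6]
finger_gap: -0.0
grasp_force: 0.0
```

```bash
python3 -c "
from h import *
d=vision.get_image('wrist');cv2.imwrite('pics/w2.png',d['color'][:,:,::-1])"
```

```text
(no output)
```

View pics/w2.png

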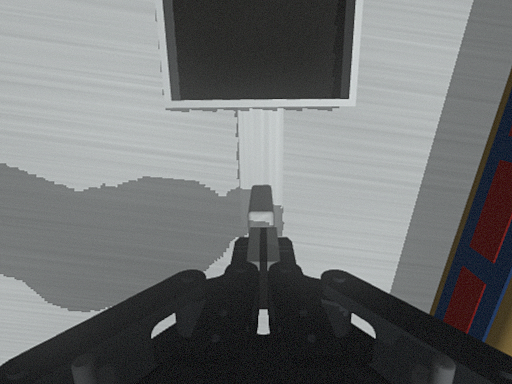

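The fingers have closed on nothing. The grip's top face, at rows 210–228, is in front of the fingertips at row 245. I'll check the geometry and the fingertip projection.

Run:
```python
from h import *
d=vision.get_image("wrist");p,a=pose();print(p,a)
print("tcp px",proj(d,p),"grasp px",proj(d,p+[0,0,.019]), "cam",d["extrinsics"][:3,3])
for v in (185,210,228,245): print(v,onz(d,261,v,.06))
print("rim near",onz(d,165,104,.026),onz(d,356,103,.026))
t=vision.get_image("top");s=cv2.resize(t["color"][160:270,300:420],None,fx=6,fy=5,interpolation=cv2.INTER_CUBIC);cv2.imwrite("pics/t2.png",s[:,:,::-1])
print(proj(t,p+[0,0,.1]))
s=vision.get_image("scene");print("scene handle proj",proj(s,[.475,-.285,.06]),proj(s,p))
```

```text
[ 0.4749539  -0.28516951  0.02702662] 0.12916627902724304
tcp px (np.float64(261.10499994506335), np.float64(214.4987696266231)) grasp px (np.float64(260.9511116016161), np.float64(226.15849676771575)) cam [ 0.54506708 -0.27708222  0.21009275]
185 [ 0.50372581 -0.28159361]
210 [ 0.49009904 -0.28333496]
228 [ 0.4798648  -0.28464278]
245 [ 0.46985408 -0.28592204]
rim near [ 0.53613937 -0.22037249] [ 0.55113355 -0.33165924]
(np.float64(381.0200281273888), np.float64(240.01508383656113))
scene handle proj (np.float64(142.12308295332716), np.float64(169.9362759549054)) (np.float64(145.2015749731945), np.float64(179.19032917774078))
```

View pics/t2.png

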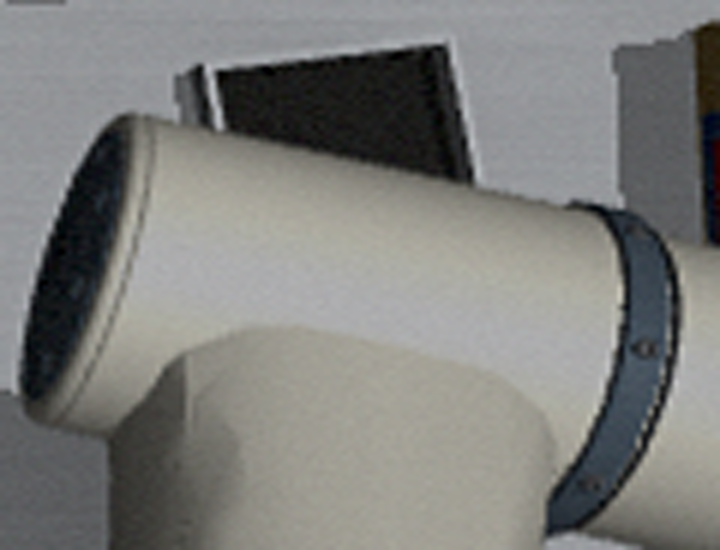

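Run:
```python
from h import *
d=vision.get_image("wrist");p,a=pose();print(d["fx"],d["cx"],d["cy"])
X=np.array([np.cos(a),np.sin(a),0]);Y=np.array([np.sin(a),-np.cos(a),0])
for dz in (0,.02,.04,.05,.06):
    print(dz,[np.round(proj(d,p+X*.011+s*Y*.03+[0,0,dz])) for s in (-1,1)],"closed front",np.round(proj(d,p+X*.011+[0,0,dz])))
im=d["color"][170:290,200:330];cv2.imwrite("pics/w2c.png",cv2.resize(im,None,fx=6,fy=5,interpolation=cv2.INTER_CUBIC)[:,:,::-1])
```

```text
301.2946308691669 262.94079098884407 188.80058931214978
0 [array([214., 198.]), array([308., 198.])] closed front [261. 198.]
0.02 [array([209., 209.]), array([313., 209.])] closed front [261. 209.]
0.04 [array([202., 223.]), array([319., 222.])] closed front [261. 223.]
0.05 [array([198., 231.]), array([323., 231.])] closed front [261. 231.]
0.06 [array([193., 240.]), array([328., 240.])] closed front [260. 240.]
```

View pics/w2c.png

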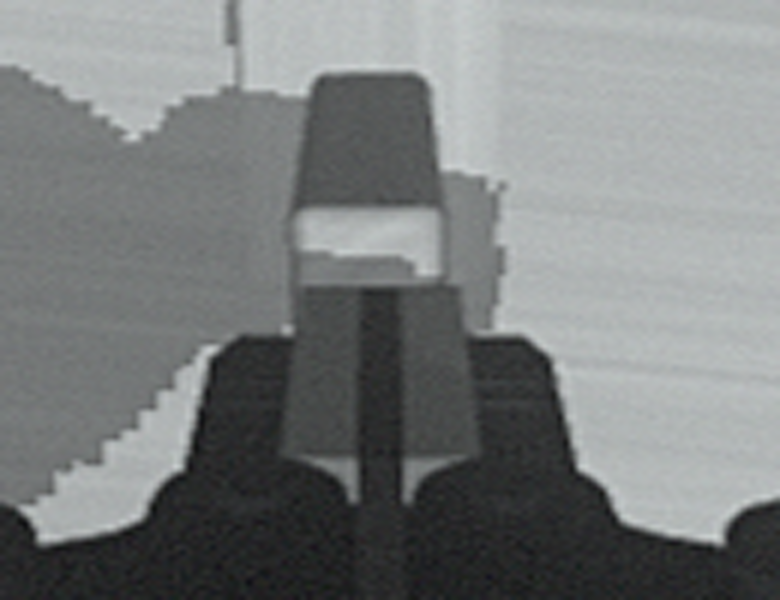

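The crop shows the closed fingertips ending above the grip's top. Their front edge at row ~227 lies about 45 mm above the reported TCP, so the true tips are higher than reported. I'll open, go lower in a guarded way, and close again.

Call:
send_path(rows=[0, 0, 0, 0, 0, 0, 0.06, 0, 0, 0, 0, 0, 0, 0.06, 0, 0, 0, 0, 0, 0, 0.06, 0, 0, 0, 0, 0, 0, 0.06, 0, 0, 0, 0, 0, 0.01, 0.06, 0, 0, 0, 0, 0, 0.01, 0.06, 0, 0, 0, 0, 0, 0, 0.06], clamp_n=50)

```text
t: 4.3
position: [0.4728, -0.2842, 0.0038]
ee_rot: [-0.001, 0.998, 0.064, -0.002]
force: [-0.7, -0.8, -0.8]
finger_gap: 0.0594
grasp_force: 0.0
```

Call:
send_path(rows=[0, 0, 0, 0, 0, 0, 0, 0, 0, 0, 0, 0, 0, 0, 0, 0, 0, 0, 0, 0, 0, 0, 0, 0, 0, 0, 0, 0, 0, 0, 0, 0, 0, 0, 0, 0, 0, 0, 0, 0, 0, 0], clamp_n=40)

```text
t: 4.8
position: [0.4751, -0.2851, 0.0071]
ee_rot: [0.0, 0.998, 0.065, 0.0]
force: [-0.0, 2.6, 2.2]
finger_gap: 0.0129
grasp_force: 41.0
```

Now it grips at 12.9 mm with 41 N, which confirms the tip offset. I'll check the gripper's real length and body from the scene camera before going deeper.

Run:
```python
from h import *
d=vision.get_image("scene");p,a=pose()
for dz in (0,.019,.045,.064,.073,.118): print(dz,np.round(proj(d,p+[0,0,dz]),1))
im=d["color"][80:230,70:250];cv2.imwrite("pics/s2.png",cv2.resize(im,None,fx=4,fy=4,interpolation=cv2.INTER_CUBIC)[:,:,::-1])
```

```text
0 [147.  184.6]
0.019 [145.3 179.5]
0.045 [142.8 172.2]
0.064 [141.  166.7]
0.073 [140.1 164.1]
0.118 [135.4 150.2]
```

View pics/s2.png

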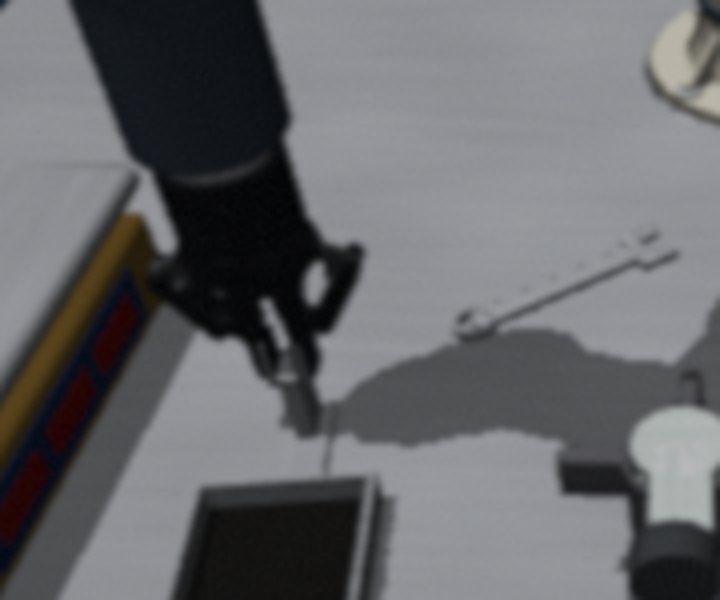

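The scene view shows the fingertips ending at the grip's top, near full-image (142,172). The gripper body starts near (136,152), about 118 mm above the reported TCP. The whole gripper therefore sits 45 mm higher than reported, so I'll add 45 mm to z. Next I regrip deeper and slide the tray.

Call:
send_path(rows=[0, 0, 0, 0, 0, 0, 0.05, 0, 0, 0, 0, 0, 0, 0.05, 0, 0, 0, 0, 0, 0.009, 0.05, 0, 0, 0, 0, 0, 0.009, 0.05, 0, 0, 0, 0, 0, 0, 0.05, 0, 0, 0, 0, 0, 0, 0, 0, 0, 0, 0, 0, 0, 0, 0, 0, 0, 0, 0, 0, 0, 0, 0, 0, 0, 0, 0, 0, 0, 0, 0, 0, 0, 0, 0], clamp_n=70)

```text
t: 5.68
position: [0.475, -0.2851, -0.011]
ee_rot: [0.0, 0.998, 0.065, 0.0]
force: [0.1, 0.4, 1.3]
finger_gap: 0.0131
grasp_force: 68.7
```

Call:
send_path(rows=[0, 0, 0, 0.001, -0.01, 0, 0, 0, 0, 0, 0.002, -0.02, 0, 0, 0, 0, 0, 0.0025, -0.025, 0, 0, 0, 0, 0, 0.0025, -0.025, 0, 0, 0, 0, 0, 0.0025, -0.025, 0, 0, 0, 0, 0, 0.0025, -0.025, 0, 0, 0, 0, 0, 0.0025, -0.025, 0, 0, 0, 0, 0.01, 0.0025, -0.025, 0, 0, 0, 0, 0.01, 0.0025, -0.025, 0, 0, 0, 0, 0, 0.0025, -0.025, 0, 0, 0, 0, 0, 0.001, -0.015, 0, 0, 0, 0, 0, 0, -0.01, 0, 0, 0, 0, 0, 0, 0, 0, 0, 0, 0, 0, 0, 0, 0, 0])

```text
t: 6.85
position: [0.4673, -0.0284, -0.011]
ee_rot: [-0.0, 0.998, 0.055, 0.0]
force: [-0.8, 3.9, 2.1]
finger_gap: 0.013
grasp_force: 69.2
```

```bash
python3 -c "
from h import *
go(.5920-.125*np.cos(.108),-.016-.125*np.sin(.108),-.011)"
```

```text
pos [ 0.4673 -0.0284 -0.011 ] psi 0.1106 tool d [ 0.0003  0.0012 -0.    ]
```

Call:
send_path(rows=[0, 0, 0, 0, 0, 0, 0.06, 0, 0, 0, 0, 0, 0, 0.06, 0, 0, 0, 0, 0, 0, 0.06, 0, 0, 0, 0, 0, 0, 0.06, 0, 0, 0, 0, 0, -0.02, 0.06, 0, 0, 0, 0, 0, -0.03, 0.04, 0, 0, 0, 0, 0, -0.04, 0.02, 0, 0, 0, -0.03, 0, -0.03, 0, 0, 0, 0, -0.03, 0, -0.02, 0, 0, 0, 0, -0.03, 0, 0, 0, 0, 0, 0, 0, 0, 0, 0], clamp_n=50)

```text
t: 7.77
position: [0.3746, -0.0395, 0.1293]
ee_rot: [-0.001, 0.999, 0.054, 0.001]
force: [-1.0, -1.0, -0.1]
finger_gap: -0.0
grasp_force: 0.0
```

Run:
```python
from h import *
go(.592,-.016,.1)
a=[]
for n,(y0,y1,x0,x1) in [("wrist",(0,384,0,512)),("top",(120,260,180,340))]:
    d=vision.get_image(n);a.append(cv2.resize(d["color"][y0:y1,x0:x1],(400,int(400*(y1-y0)/(x1-x0)))))
im=np.zeros((max(x.shape[0] for x in a),800,3),np.uint8)
for i,x in enumerate(a): im[:x.shape[0],400*i:400*i+400]=x
cv2.imwrite("pics/t3.png",im[:,:,::-1])
```

```text
pos [ 0.3746 -0.0395  0.1293] psi 0.1081 tool d [0.2187 0.     0.0293]
```

View pics/t3.png

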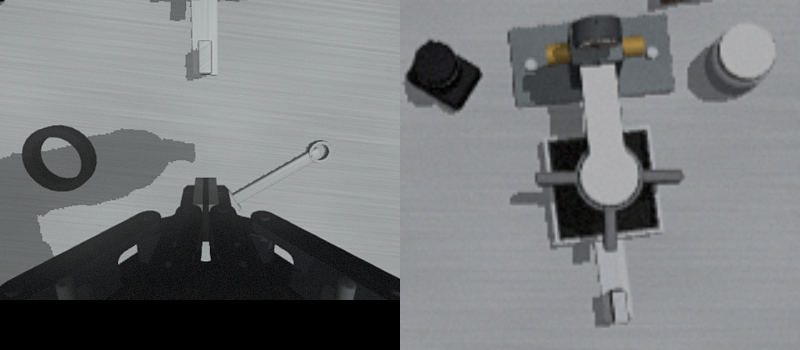

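The tray now sits under the bowl, with rim corners in the right-hand crop at about (541,142), (651,126), (663,230) and (553,247). The jar and pack are untouched. I'll check the centring in numbers.

Run:
```python
from h import *
d=vision.get_image("top");g=cv2.cvtColor(d["color"],cv2.COLOR_RGB2GRAY)
R=np.array([onz(d,180+(x-400+.5)/2.5-.5,120+(y+.5)/2.5-.5,.026) for x,y in [(541,142),(651,126),(663,230),(553,247)]]);print(R.round(3).tolist(),R.mean(0))
# handle top from top view, crop (620,306)
print("handle",onz(d,180+221/2.5,120+306/2.5,.06))
m=(g<60).astype(np.uint8);m[:165]=0;m[220:]=0;m[:,:235]=0;m[:,:][:,290:]=0
x,y=np.where(m.any(0))[0],np.where(m.any(1))[0]
P=np.argwhere(m)[:,::-1].astype(np.float32);r=cv2.minAreaRect(P);print(r,onz(d,*r[0],.02))
k=dict(a=1)
t=np.radians(-64)
for ph in (-64,-66): t=np.radians(ph);go(.592+.057*np.cos(t),-.016+.057*np.sin(t),.1)
```

```text
[[0.635, 0.051], [0.652, -0.064], [0.543, -0.075], [0.526, 0.038]] [ 0.58900269 -0.01243856]
handle [ 0.46687157 -0.03001139]
((261.7239990234375, 194.23202514648438), (42.574737548828125, 48.56740188598633), 79.69515228271484) [ 0.58905296 -0.01576392]
pos [ 0.3781 -0.0391  0.1284] psi 0.1089 tool d [0.2344 0.0539 0.0284]
pos [ 0.3781 -0.0391  0.1284] psi 0.1089 tool d [0.2325 0.0545 0.0284]
```

Call:
send_path(rows=[0, 0, 0, 0.0394, 0.0089, 0, 0, 0, 0, 0, 0.0394, 0.0089, 0, 0, 0, 0, 0, 0.0394, 0.0089, 0, 0, 0, 0, 0, 0.0394, 0.0089, 0, 0, 0, 0, 0, 0.0394, 0.0089, 0, 0, 0, 0, 0, 0.0394, 0.0089, 0, 0, 0, 0, 0.119, 0, 0, 0, 0, 0, 0, 0.119, 0, 0, 0, 0, 0, 0, 0.119, 0, 0, 0, 0, 0, 0, 0.119, 0, 0, 0, 0, 0, 0, 0.119, 0, 0, 0, 0, 0, 0, 0.119, 0, 0, 0, 0, 0, 0, 0.119, 0, 0, 0, 0, 0, 0, 0.119, 0, 0, 0, 0, 0, 0, 0.119, 0, 0, 0, 0, 0, 0, 0.119, 0, 0, 0, 0, 0, 0, 0, 0, 0, 0, 0], clamp_n=60)

```text
t: 9.33
position: [0.6193, -0.0666, 0.1265]
ee_rot: [0.001, 0.856, -0.516, -0.001]
force: [0.0, -0.5, -0.1]
finger_gap: -0.0001
grasp_force: 0.0
```

Add to h.py:
```python
C=np.array([.592,-.016])
def rep(deg=-62,z=.047):
    s=ctrl.state();p,a=pose();r=p[:2]-C;print("t",s["t"],"phi",np.degrees(np.arctan2(r[1],r[0])).round(1),"r",np.linalg.norm(r).round(4),"psi",np.degrees(a).round(1),"j",s["joint_pos"].round(2),"F",s["force"].round(1))
    go(C[0]+.057*np.cos(np.radians(deg)),C[1]+.057*np.sin(np.radians(deg)),z)
```

```bash
python3 -c "
from h import *
rep()"
```

```text
t 9.3333 phi -61.6 r 0.0575 psi -62.2 j [ 0.14  0.43  0.19  0.   -1.34  0.34] F [ 0.  -0.5 -0.1]
pos [ 0.6193 -0.0666  0.1265] psi -1.0855 tool d [-0.0005  0.0004  0.0795]
```

Call:
send_path(rows=[0, 0, 0, 0, 0, 0.03, 0, 0, 0, 0, 0, 0, 0.03, 0, 0, 0, 0, 0, 0, 0.0195, 0, 0, 0, 0, 0, 0, 0, 0])

```text
t: 9.67
position: [0.6154, -0.0663, 0.0425]
ee_rot: [0.003, 0.858, -0.513, -0.005]
force: [-0.6, 0.8, -0.9]
finger_gap: -0.0
grasp_force: 0.0
```

Call:
send_path(rows=[0, 0, 0.1, -0.0003, 0.0057, 0.0002, 0, 0, 0, 0.1, -0.0003, 0.0057, 0.0002, 0, 0, 0, 0.1, -0.0003, 0.0057, 0.0002, 0, 0, 0, 0.1, -0.0003, 0.0057, 0.0002, 0, 0, 0, 0.1, -0.0003, 0.0057, 0.0002, 0, 0, 0, 0.1, -0.0003, 0.0057, 0.0002, 0, 0, 0, 0.1, -0.0003, 0.0057, 0.0002, 0, 0, 0, 0.1, -0.0003, 0.0057, 0.0002, 0])

```text
t: 10.33
position: [0.5758, -0.0706, 0.0483]
ee_rot: [0.001, -0.589, 0.808, -0.001]
force: [0.9, -0.6, -0.5]
finger_gap: 0.0004
grasp_force: 0.5
```

```bash
python3 -c "
from h import *
rep()"
```

```text
t 10.3333 phi -106.6 r 0.057 psi -107.9 j [ 0.15  0.39 -0.07  0.   -1.11 -0.46] F [ 0.9 -0.6 -0.5]
pos [ 0.5758 -0.0706  0.0483] psi -1.8828 tool d [-0.0173 -0.0396  0.0013]
```

Call:
send_path(rows=[0, 0, 0.118, -0.0004, 0.0067, 0.0003, 0, 0, 0, 0.118, -0.0004, 0.0067, 0.0003, 0, 0, 0, 0.118, -0.0004, 0.0067, 0.0003, 0, 0, 0, 0.118, -0.0004, 0.0067, 0.0003, 0, 0, 0, 0.118, -0.0004, 0.0067, 0.0003, 0, 0, 0, 0.118, -0.0004, 0.0067, 0.0003, 0, 0, 0, 0.118, -0.0004, 0.0067, 0.0003, 0, 0, 0, 0.118, -0.0004, 0.0067, 0.0003, 0, 0, 0, 0.118, -0.0004, 0.0067, 0.0003, 0, 0, 0, 0.118, -0.0004, 0.0067, 0.0003, 0, 0, 0, 0.118, -0.0004, 0.0067, 0.0003, 0, 0, 0, 0.118, -0.0004, 0.0067, 0.0003, 0, 0, 0, 0.118, -0.0004, 0.0067, 0.0003, 0, 0, 0, 0.118, -0.0004, 0.0067, 0.0003, 0, 0, 0, 0.118, -0.0004, 0.0067, 0.0003, 0, 0, 0, 0.118, -0.0004, 0.0067, 0.0003, 0, 0, 0, 0.118, -0.0004, 0.0067, 0.0003, 0, 0, 0, 0.118, -0.0004, 0.0067, 0.0003, 0, 0, 0, 0.118, -0.0004, 0.0067, 0.0003, 0])

```text
t: 11.92
position: [0.5616, 0.0316, 0.0425]
ee_rot: [0.001, 0.472, 0.881, 0.0]
force: [-0.4, -0.5, 0.4]
finger_gap: -0.0001
grasp_force: 0.2
```

```bash
python3 -c "
from h import *
rep()"
```

```text
t 11.9167 phi 122.5 r 0.0565 psi 123.6 j [ 0.33  0.37 -0.13  0.   -1.08 -2.89] F [-0.4 -0.5  0.4]
pos [0.5616 0.0316 0.0425] psi 2.1577 tool d [-0.1132 -0.0067 -0.0045]
```

Call:
send_path(rows=[0, 0, 0, 0, -0.006, 0, 0, 0, 0, 0, 0, 0, -0.04, 0, 0, 0, 0, 0, 0, -0.04, 0, 0, 0, 0, -0.0377, -0.0002, 0, 0, 0, 0, 0, -0.0377, -0.0002, 0, 0, 0, 0, 0, -0.0377, -0.0002, 0, 0, 0, 0, -0.1225, 0, 0, 0, 0, 0, 0, -0.1225, 0, 0, 0, 0, 0, 0, -0.1225, 0, 0, 0, 0, 0, 0, -0.1225, 0, 0, 0, 0, 0, 0, -0.1225, 0, 0, 0, 0, 0, 0, -0.1225, 0, 0, 0, 0, 0, 0, -0.1225, 0, 0, 0, 0, 0, 0, -0.1225, 0, 0, 0, 0, 0, 0, -0.1225, 0, 0, 0, 0, 0, 0, -0.1225, 0, 0, 0, 0, 0, 0, -0.1225, 0, 0, 0, 0, 0, 0, -0.1225, 0, 0, 0, 0, 0, 0, -0.1225, 0, 0, 0, 0])

```text
t: 13.5
position: [0.6179, -0.0667, 0.1223]
ee_rot: [0.0, -0.306, 0.952, -0.0]
force: [0.7, -0.0, 0.1]
finger_gap: -0.0005
grasp_force: 0.0
```

Add to h.py:
```python
def ring(z,n="top",rs=(.040,.044,.048),step=6):
    d=vision.get_image(n);g=cv2.GaussianBlur(cv2.cvtColor(d["color"],cv2.COLOR_RGB2GRAY),(3,3),0)
    o=[]
    for a in range(-180,180,step):
        v=[]
        for r in rs:
            u,w=proj(d,[C[0]+r*np.cos(np.radians(a)),C[1]+r*np.sin(np.radians(a)),z]);v.append(int(g[int(round(w)),int(round(u))]))
        o.append((a,int(np.mean(v))))
    print(n,*[f"{a}:{v}" for a,v in o])
```

```bash
python3 -c "
from h import *
rep();ring(.1);ring(.1,'scene')"
```

```text
t 13.5 phi -62.9 r 0.057 psi -144.3 j [ 0.14  0.42  0.17  0.   -1.32 -1.09] F [ 0.7 -0.   0.1]
pos [ 0.6179 -0.0667  0.1223] psi -2.5191 tool d [-0.0009 -0.0001  0.0753]
top -180:23 -174:59 -168:89 -162:44 -156:22 -150:23 -144:23 -138:23 -132:24 -126:22 -120:28 -114:51 -108:74 -102:85 -96:80 -90:69 -84:80 -78:61 -72:12 -66:18 -60:55 -54:70 -48:86 -42:94 -36:101 -30:106 -24:111 -18:113 -12:116 -6:119 0:120 6:120 12:120 18:119 24:119 30:115 36:110 42:89 48:76 54:65 60:54 66:48 72:40 78:33 84:27 90:37 96:53 102:53 108:19 114:12 120:11 126:14 132:13 138:11 144:13 150:12 156:11 162:13 168:16 174:20
scene -180:85 -174:88 -168:92 -162:108 -156:116 -150:124 -144:129 -138:134 -132:135 -126:141 -120:147 -114:147 -108:147 -102:146 -96:144 -90:129 -84:85 -78:72 -72:48 -66:30 -60:27 -54:26 -48:25 -42:23 -36:21 -30:31 -24:82 -18:109 -12:109 -6:88 0:87 6:89 12:98 18:135 24:120 30:59 36:26 42:23 48:20 54:23 60:27 66:27 72:27 78:27 84:29 90:36 96:47 102:72 108:127 114:146 120:148 126:148 132:148 138:148 144:145 150:131 156:107 162:100 168:113 174:99
```

Call:
send_path(rows=[0, 0, 0, 0.0242, 0.026, 0, 0, 0, 0, 0, 0.0242, 0.026, 0, 0, 0, 0, -0.05, 0, 0, 0, 0, 0, 0, 0, 0, 0, 0.03, 0, 0, 0, 0, 0, 0, 0.03, 0, 0, 0, 0, 0, 0, 0.022, 0, 0, 0, 0, 0, 0, 0, 0])

```text
t: 14.18
position: [0.5446, -0.0517, 0.0352]
ee_rot: [-0.004, -0.324, 0.946, 0.001]
force: [0.0, 0.3, -0.1]
finger_gap: -0.0002
grasp_force: 0.0
```

```bash
python3 -c "
from h import *
rep(-140,.04)"
```

```text
t 14.1833 phi -143.0 r 0.0593 psi -142.2 j [ 0.19  0.35 -0.17 -0.   -1.06 -1.1 ] F [ 0.   0.3 -0.1]
pos [ 0.5446 -0.0517  0.0352] psi -2.4824 tool d [-0.0024 -0.0031 -0.0048]
```

Call:
send_path(rows=[0, 0, 0.115, -0.0004, 0.0066, 0.0003, 0, 0, 0, 0.115, -0.0004, 0.0066, 0.0003, 0, 0, 0, 0.115, -0.0004, 0.0066, 0.0003, 0, 0, 0, 0.115, -0.0004, 0.0066, 0.0003, 0, 0, 0, 0.115, -0.0004, 0.0066, 0.0003, 0, 0, 0, 0.115, -0.0004, 0.0066, 0.0003, 0, 0, 0, 0.115, -0.0004, 0.0066, 0.0003, 0, 0, 0, 0.115, -0.0004, 0.0066, 0.0003, 0, 0, 0, 0.115, -0.0004, 0.0066, 0.0003, 0, 0, 0, 0.115, -0.0004, 0.0066, 0.0003, 0, 0, 0, 0.115, -0.0004, 0.0066, 0.0003, 0, 0, 0, 0.115, -0.0004, 0.0066, 0.0003, 0, 0, 0, 0.115, -0.0004, 0.0066, 0.0003, 0, 0, 0, 0.115, -0.0004, 0.0066, 0.0003, 0, 0, 0, 0.115, -0.0004, 0.0066, 0.0003, 0, 0, 0, 0, 0, 0, 0, 0])

```text
t: 15.52
position: [0.5679, 0.0345, 0.0366]
ee_rot: [0.001, 0.509, 0.861, 0.001]
force: [-1.1, -0.1, 0.0]
finger_gap: -0.0001
grasp_force: 0.0
```

```bash
python3 -c "
from h import *
rep(-141,.1)"
```

```text
t 15.5167 phi 115.5 r 0.056 psi 118.8 j [ 0.34  0.38 -0.12  0.   -1.07 -2.98] F [-1.1 -0.1  0. ]
pos [0.5679 0.0345 0.0366] psi 2.0738 tool d [-0.066  -0.0593 -0.0634]
```

Call:
send_path(rows=[0, 0, 0, 0, -0.003, -0.02, 0, 0, 0, 0, 0, 0.003, -0.025, 0, 0, 0, -0.12, -0.0004, -0.0068, 0, 0, 0, 0, -0.12, -0.0004, -0.0068, 0, 0, 0, 0, -0.12, -0.0004, -0.0068, 0, 0, 0, 0, -0.12, -0.0004, -0.0068, 0, 0, 0, 0, -0.12, -0.0004, -0.0068, 0, 0, 0, 0, -0.12, -0.0004, -0.0068, 0, 0, 0, 0, -0.12, -0.0004, -0.0068, 0, 0, 0, 0, -0.12, -0.0004, -0.0068, 0, 0, 0, 0, -0.12, -0.0004, -0.0068, 0, 0, 0, 0, -0.12, -0.0004, -0.0068, 0, 0, 0, 0, -0.12, -0.0004, -0.0068, 0, 0, 0, 0, -0.12, -0.0004, -0.0068, 0, 0, 0, 0, -0.12, -0.0004, -0.0068, 0, 0, 0, 0, -0.12, -0.0004, -0.0068, 0, 0, 0, 0, 0, 0, 0, 0, 0])

```text
t: 16.93
position: [0.5479, -0.0494, 0.0812]
ee_rot: [0.001, -0.306, 0.952, -0.0]
force: [-0.1, -0.5, 0.6]
finger_gap: -0.0
grasp_force: 0.0
```

```bash
python3 -c "
from h import *
rep(-147,.036);ring(.098)"
```

```text
t 16.9333 phi -142.8 r 0.0553 psi -144.3 j [ 0.2   0.31 -0.1   0.   -1.16 -1.14] F [-0.1 -0.5  0.6]
pos [ 0.5479 -0.0494  0.0812] psi -2.5187 tool d [0.0017 0.0041 0.0452]
top -180:163 -174:153 -168:109 -162:87 -156:139 -150:165 -144:118 -138:72 -132:60 -126:77 -120:69 -114:62 -108:73 -102:74 -96:74 -90:74 -84:73 -78:73 -72:70 -66:66 -60:68 -54:83 -48:139 -42:159 -36:124 -30:78 -24:88 -18:104 -12:109 -6:119 0:121 6:131 12:123 18:128 24:114 30:95 36:101 42:106 48:112 54:121 60:127 66:135 72:140 78:146 84:151 90:155 96:157 102:160 108:162 114:162 120:163 126:163 132:163 138:163 144:163 150:164 156:164 162:164 168:164 174:164
```

Call:
send_path(rows=[0, 0, 0, 0.0015, 0.003, 0.025, 0, 0, 0, 0, 0, 0, 0.02, 0, 0, 0, 0.12, -0.0004, 0.0068, 0.0003, 0, 0, 0, 0.12, -0.0004, 0.0068, 0.0003, 0, 0, 0, 0.12, -0.0004, 0.0068, 0.0003, 0, 0, 0, 0.12, -0.0004, 0.0068, 0.0003, 0, 0, 0, 0.12, -0.0004, 0.0068, 0.0003, 0, 0, 0, 0.12, -0.0004, 0.0068, 0.0003, 0, 0, 0, 0.12, -0.0004, 0.0068, 0.0003, 0, 0, 0, 0.12, -0.0004, 0.0068, 0.0003, 0, 0, 0, 0.12, -0.0004, 0.0068, 0.0003, 0, 0, 0, 0.12, -0.0004, 0.0068, 0.0003, 0, 0, 0, 0.12, -0.0004, 0.0068, 0.0003, 0, 0, 0, 0.12, -0.0004, 0.0068, 0.0003, 0, 0, 0, 0.12, -0.0004, 0.0068, 0.0003, 0, 0, 0, 0.12, -0.0004, 0.0068, 0.0003, 0, 0, 0, 0, 0, 0.003, 0, 0, 0, 0, 0, 0, 0, 0, 0])

```text
t: 18.48
position: [0.5659, 0.0377, 0.031]
ee_rot: [0.0, 0.506, 0.863, 0.0]
force: [-0.1, 0.3, -0.0]
finger_gap: 0.0001
grasp_force: 0.0
```

```bash
python3 -c "
from h import *
rep(-147,.036)"
```

```text
t 18.4833 phi 115.9 r 0.0597 psi 119.2 j [ 0.34  0.39 -0.13  0.   -1.05 -2.97] F [-0.1  0.3 -0. ]
pos [0.5659 0.0377 0.031 ] psi 2.0804 tool d [-0.0634 -0.0603 -0.005 ]
```

Call:
send_path(rows=[0, 0, 0, 0, -0.003, -0.02, 0, 0, 0, 0, 0, 0, -0.025, 0, 0, 0, -0.12, -0.0004, -0.0068, 0, 0, 0, 0, -0.12, -0.0004, -0.0068, 0, 0, 0, 0, -0.12, -0.0004, -0.0068, 0, 0, 0, 0, -0.12, -0.0004, -0.0068, 0, 0, 0, 0, -0.12, -0.0004, -0.0068, 0, 0, 0, 0, -0.12, -0.0004, -0.0068, 0, 0, 0, 0, -0.12, -0.0004, -0.0068, 0, 0, 0, 0, -0.12, -0.0004, -0.0068, 0, 0, 0, 0, -0.12, -0.0004, -0.0068, 0, 0, 0, 0, -0.12, -0.0004, -0.0068, 0, 0, 0, 0, -0.12, -0.0004, -0.0068, 0, 0, 0, 0, -0.12, -0.0004, -0.0068, 0, 0, 0, 0, -0.12, -0.0004, -0.0068, 0, 0, 0, 0, -0.12, -0.0004, -0.0068, 0, 0, 0, 0, 0, 0, 0, 0, 0])

```text
t: 19.9
position: [0.5441, -0.0475, 0.076]
ee_rot: [0.0, -0.306, 0.952, -0.0]
force: [0.8, 1.3, -0.5]
finger_gap: 0.0
grasp_force: 0.0
```

```bash
python3 -c "
from h import *
rep(-147,.032)"
```

```text
t 19.9 phi -146.6 r 0.0574 psi -144.3 j [ 0.2   0.31 -0.12  0.   -1.14 -1.15] F [ 0.8  1.3 -0.5]
pos [ 0.5441 -0.0475  0.076 ] psi -2.5193 tool d [-0.0004  0.0003  0.044 ]
```

Call:
send_path(rows=[0, 0, 0, 0, 0, 0.024, 0, 0, 0, 0, 0, 0, 0.02, 0, 0, 0, 0.12, -0.0004, 0.0068, 0.0003, 0, 0, 0, 0.12, -0.0004, 0.0068, 0.0003, 0, 0, 0, 0.12, -0.0004, 0.0068, 0.0003, 0, 0, 0, 0.12, -0.0004, 0.0068, 0.0003, 0, 0, 0, 0.12, -0.0004, 0.0068, 0.0003, 0, 0, 0, 0.12, -0.0004, 0.0068, 0.0003, 0, 0, 0, 0.12, -0.0004, 0.0068, 0.0003, 0, 0, 0, 0.12, -0.0004, 0.0068, 0.0003, 0, 0, 0, 0.12, -0.0004, 0.0068, 0.0003, 0, 0, 0, 0.12, -0.0004, 0.0068, 0.0003, 0, 0, 0, 0.12, -0.0004, 0.0068, 0.0003, 0, 0, 0, 0.12, -0.0004, 0.0068, 0.0003, 0, 0, 0, 0.12, -0.0004, 0.0068, 0.0003, 0, 0, 0, 0.12, -0.0004, 0.0068, 0.0003, 0, 0, 0, 0, 0, 0, 0, 0])

```text
t: 21.32
position: [0.5631, 0.0366, 0.0275]
ee_rot: [0.0, 0.51, 0.86, 0.0]
force: [-0.9, 0.1, 0.5]
finger_gap: 0.0001
grasp_force: 0.0
```

```bash
python3 -c "
from h import *
rep(-147,.036)"
```

```text
t 21.3167 phi 118.8 r 0.06 psi 118.7 j [ 0.34  0.39 -0.14  0.   -1.04 -2.98] F [-0.9  0.1  0.5]
pos [0.5631 0.0366 0.0275] psi 2.0721 tool d [-0.0643 -0.0567 -0.0085]
```

Call:
send_path(rows=[0, 0, 0, 0, -0.003, -0.02, 0, 0, 0, 0, 0, 0.003, -0.025, 0])

```text
t: 21.48
position: [0.5597, 0.0352, 0.071]
ee_rot: [-0.002, 0.506, 0.862, -0.002]
force: [0.4, 0.7, -0.1]
finger_gap: -0.0003
grasp_force: 0.0
```

```bash
python3 -c "
from h import *
rep(-147,.036);ring(.09);ring(.09,'scene')"
```

```text
t 21.4833 phi 122.2 r 0.0605 psi 119.2 j [ 0.34  0.35 -0.08 -0.   -1.15 -2.97] F [ 0.4  0.7 -0.1]
pos [0.5597 0.0352 0.071 ] psi 2.08 tool d [-0.0643 -0.0536  0.035 ]
top -180:150 -174:122 -168:99 -162:30 -156:23 -150:23 -144:22 -138:23 -132:23 -126:22 -120:22 -114:31 -108:59 -102:79 -96:73 -90:66 -84:92 -78:89 -72:94 -66:75 -60:71 -54:50 -48:30 -42:37 -36:98 -30:131 -24:165 -18:131 -12:87 -6:61 0:78 6:73 12:61 18:78 24:79 30:81 36:81 42:82 48:80 54:80 60:82 66:80 72:80 78:80 84:81 90:80 96:81 102:81 108:81 114:82 120:82 126:79 132:79 138:78 144:77 150:76 156:74 162:79 168:124 174:154
scene -180:170 -174:170 -168:170 -162:169 -156:169 -150:167 -144:166 -138:163 -132:156 -126:148 -120:142 -114:140 -108:139 -102:139 -96:137 -90:126 -84:88 -78:78 -72:54 -66:33 -60:28 -54:27 -48:27 -42:26 -36:27 -30:36 -24:54 -18:53 -12:54 -6:53 0:52 6:50 12:48 18:52 24:55 30:39 36:25 42:21 48:18 54:21 60:24 66:27 72:28 78:31 84:46 90:63 96:85 102:111 108:135 114:142 120:141 126:142 132:141 138:140 144:141 150:143 156:147 162:160 168:165 174:169
```

Call:
send_path(rows=[0, 0, -0.12, -0.0024, -0.0068, 0, 0, 0, 0, -0.12, -0.0004, -0.0068, 0, 0, 0, 0, -0.12, -0.0004, -0.0068, 0, 0, 0, 0, -0.12, -0.0004, -0.0068, 0, 0, 0, 0, -0.12, -0.0004, -0.0068, 0, 0, 0, 0, -0.12, -0.0004, -0.0068, 0, 0, 0, 0, -0.12, -0.0004, -0.0068, 0, 0, 0, 0, -0.12, -0.0004, -0.0068, 0, 0, 0, 0, -0.12, -0.0004, -0.0068, 0, 0, 0, 0, -0.12, -0.0004, -0.0068, 0, 0, 0, 0, -0.12, -0.0004, -0.0068, 0, 0, 0, 0, -0.12, -0.0004, -0.0068, 0, 0, 0, 0, -0.12, -0.0004, -0.0068, 0, 0, 0, 0, -0.12, -0.0004, -0.0068, 0, 0, 0, 0, 0, 0, 0, 0, 0])

```text
t: 22.83
position: [0.5446, -0.0491, 0.0723]
ee_rot: [0.0, -0.306, 0.952, -0.0]
force: [0.0, 0.1, -0.3]
finger_gap: -0.0003
grasp_force: 0.0
```

```bash
python3 -c "
from h import *
rep(-143,.028)"
```

```text
t 22.8333 phi -145.0 r 0.0578 psi -144.4 j [ 0.2   0.31 -0.12  0.   -1.13 -1.15] F [ 0.   0.1 -0.3]
pos [ 0.5446 -0.0491  0.0723] psi -2.5199 tool d [-0.0008 -0.002   0.0443]
```

Call:
send_path(rows=[0, 0, 0, 0, -0.002, 0.024, 0, 0, 0, 0, 0, 0, 0.02, 0, 0, 0, 0.12, -0.0004, 0.0068, 0.0003, 0, 0, 0, 0.12, -0.0004, 0.0068, 0.0003, 0, 0, 0, 0.12, -0.0004, 0.0068, 0.0003, 0, 0, 0, 0.12, -0.0004, 0.0068, 0.0003, 0, 0, 0, 0.12, -0.0004, 0.0068, 0.0003, 0, 0, 0, 0.12, -0.0004, 0.0068, 0.0003, 0, 0, 0, 0.12, -0.0004, 0.0068, 0.0003, 0, 0, 0, 0.12, -0.0004, 0.0068, 0.0003, 0, 0, 0, 0.12, -0.0004, 0.0068, 0.0003, 0, 0, 0, 0.12, -0.0004, 0.0068, 0.0003, 0, 0, 0, 0.12, -0.0004, 0.0068, 0.0003, 0, 0, 0, 0.12, -0.0004, 0.0068, 0.0003, 0, 0, 0, 0.12, -0.0004, 0.0068, 0.0003, 0, 0, 0, 0.12, -0.0004, 0.0068, 0.0003, 0, 0, 0, 0, -0.0005, 0.006, 0, 0, 0, 0, 0, 0, 0, 0, 0])

```text
t: 24.33
position: [0.5705, 0.0355, 0.0241]
ee_rot: [0.0, 0.506, 0.862, 0.0]
force: [0.6, 1.1, -0.4]
finger_gap: -0.0002
grasp_force: 0.0
```

```bash
python3 -c "
from h import *
rep(-147,.036)"
```

```text
t 24.3333 phi 112.6 r 0.0558 psi 119.2 j [ 0.34  0.4  -0.12  0.   -1.04 -2.97] F [ 0.6  1.1 -0.4]
pos [0.5705 0.0355 0.0241] psi 2.0804 tool d [-0.0592 -0.0632 -0.0119]
```

Call:
send_path(rows=[0, 0, 0, 0, -0.006, -0.02, 0, 0, 0, 0, 0, 0, -0.025, 0, 0, 0, -0.12, -0.0004, -0.0068, 0, 0, 0, 0, -0.12, -0.0004, -0.0068, 0, 0, 0, 0, -0.12, -0.0004, -0.0068, 0, 0, 0, 0, -0.12, -0.0004, -0.0068, 0, 0, 0, 0, -0.12, -0.0004, -0.0068, 0, 0, 0, 0, -0.12, -0.0004, -0.0068, 0, 0, 0, 0, -0.12, -0.0004, -0.0068, 0, 0, 0, 0, -0.12, -0.0004, -0.0068, 0, 0, 0, 0, -0.12, -0.0004, -0.0068, 0, 0, 0, 0, -0.12, -0.0004, -0.0068, 0, 0, 0, 0, -0.12, -0.0004, -0.0068, 0, 0, 0, 0, -0.12, -0.0004, -0.0068, 0, 0, 0, 0, -0.12, -0.0004, -0.0068, 0, 0, 0, 0, -0.12, -0.0004, -0.0068, 0, 0, 0, 0, 0, 0, 0, 0, 0])

```text
t: 25.75
position: [0.5462, -0.0512, 0.0694]
ee_rot: [0.0, -0.306, 0.952, -0.0]
force: [0.4, -0.6, 0.9]
finger_gap: 0.0002
grasp_force: 0.0
```

```bash
python3 -c "
from h import *
rep(-147,.024)"
```

```text
t 25.75 phi -142.5 r 0.0578 psi -144.4 j [ 0.19  0.32 -0.12  0.   -1.13 -1.14] F [ 0.4 -0.6  0.9]
pos [ 0.5462 -0.0512  0.0694] psi -2.5194 tool d [-0.0008  0.0045  0.0454]
```

Call:
send_path(rows=[0, 0, 0, 0, 0.003, 0.025, 0, 0, 0, 0, 0, 0, 0.02, 0, 0, 0, 0.12, -0.0004, 0.0068, 0.0003, 0, 0, 0, 0.12, -0.0004, 0.0068, 0.0003, 0, 0, 0, 0.12, -0.0004, 0.0068, 0.0003, 0, 0, 0, 0.12, -0.0004, 0.0068, 0.0003, 0, 0, 0, 0.12, -0.0004, 0.0068, 0.0003, 0, 0, 0, 0.12, -0.0004, 0.0068, 0.0003, 0, 0, 0, 0.12, -0.0004, 0.0068, 0.0003, 0, 0, 0, 0.12, -0.0004, 0.0068, 0.0003, 0, 0, 0, 0.12, -0.0004, 0.0068, 0.0003, 0, 0, 0, 0.12, -0.0004, 0.0068, 0.0003, 0, 0, 0, 0.12, -0.0004, 0.0068, 0.0003, 0, 0, 0, 0.12, -0.0004, 0.0068, 0.0003, 0, 0, 0, 0.12, -0.0004, 0.0068, 0.0003, 0, 0, 0, 0.12, -0.0004, 0.0068, 0.0003, 0, 0, 0, 0, -0.0005, 0.005, 0, 0, 0, 0, 0, 0, 0, 0, 0])

```text
t: 27.25
position: [0.568, 0.037, 0.0201]
ee_rot: [0.0, 0.506, 0.863, 0.0]
force: [0.2, -0.4, -0.3]
finger_gap: -0.0004
grasp_force: 0.0
```

```bash
python3 -c "
from h import *
rep(-147,.036)"
```

```text
t 27.25 phi 114.3 r 0.0582 psi 119.2 j [ 0.34  0.4  -0.14  0.   -1.03 -2.97] F [ 0.2 -0.4 -0.3]
pos [0.568  0.037  0.0201] psi 2.0806 tool d [-0.0618 -0.0618 -0.0159]
```

Call:
send_path(rows=[0, 0, 0, 0, -0.006, -0.02, 0, 0, 0, 0, 0, 0, -0.025, 0, 0, 0, -0.12, -0.0004, -0.0068, 0, 0, 0, 0, -0.12, -0.0004, -0.0068, 0, 0, 0, 0, -0.12, -0.0004, -0.0068, 0, 0, 0, 0, -0.12, -0.0004, -0.0068, 0, 0, 0, 0, -0.12, -0.0004, -0.0068, 0, 0, 0, 0, -0.12, -0.0004, -0.0068, 0, 0, 0, 0, -0.12, -0.0004, -0.0068, 0, 0, 0, 0, -0.12, -0.0004, -0.0068, 0, 0, 0, 0, -0.12, -0.0004, -0.0068, 0, 0, 0, 0, -0.12, -0.0004, -0.0068, 0, 0, 0, 0, -0.12, -0.0004, -0.0068, 0, 0, 0, 0, -0.12, -0.0004, -0.0068, 0, 0, 0, 0, -0.12, -0.0004, -0.0068, 0, 0, 0, 0, -0.12, -0.0004, -0.0068, 0, 0, 0, 0, 0, 0, 0, 0, 0])

```text
t: 28.67
position: [0.5435, -0.0497, 0.0651]
ee_rot: [0.0, -0.306, 0.952, -0.0]
force: [-0.2, 0.2, 0.6]
finger_gap: 0.0001
grasp_force: 0.0
```

```bash
python3 -c "
from h import *
rep(-147,.020)"
```

```text
t 28.6667 phi -145.2 r 0.059 psi -144.3 j [ 0.2   0.32 -0.14  0.   -1.12 -1.14] F [-0.2  0.2  0.6]
pos [ 0.5435 -0.0497  0.0651] psi -2.5193 tool d [-0.0021  0.0018  0.0451]
```

Call:
send_path(rows=[0, 0, 0, -0.001, 0.001, 0.025, 0, 0, 0, 0, 0, 0, 0.02, 0, 0, 0, 0.12, -0.0004, 0.0068, 0.0003, 0, 0, 0, 0.12, -0.0004, 0.0068, 0.0003, 0, 0, 0, 0.12, -0.0004, 0.0068, 0.0003, 0, 0, 0, 0.12, -0.0004, 0.0068, 0.0003, 0, 0, 0, 0.12, -0.0004, 0.0068, 0.0003, 0, 0, 0, 0.12, -0.0004, 0.0068, 0.0003, 0, 0, 0, 0.12, -0.0004, 0.0068, 0.0003, 0, 0, 0, 0.12, -0.0004, 0.0068, 0.0003, 0, 0, 0, 0.12, -0.0004, 0.0068, 0.0003, 0, 0, 0, 0.12, -0.0004, 0.0068, 0.0003, 0, 0, 0, 0.12, -0.0004, 0.0068, 0.0003, 0, 0, 0, 0.12, -0.0004, 0.0068, 0.0003, 0, 0, 0, 0.06, -0.0002, 0.0034, 0.0001, 0, 0, 0, 0.06, -0.0002, 0.0034, 0.0001, 0, 0, 0, 0.06, -0.0002, 0.0034, 0.0001, 0, 0, 0, 0.06, -0.0002, 0.0034, 0.0001, 0, 0, 0, 0, 0, 0.003, 0, 0, 0, 0, 0, 0, 0, 0, 0])

```text
t: 30.33
position: [0.5653, 0.0365, 0.0161]
ee_rot: [0.0, 0.507, 0.862, 0.0]
force: [0.1, -0.4, -0.3]
finger_gap: 0.0
grasp_force: 0.0
```

```bash
python3 -c "
from h import *
rep(-147,.036)"
```

```text
t 30.3333 phi 117.0 r 0.0589 psi 119.1 j [ 0.34  0.4  -0.15  0.   -1.02 -2.97] F [ 0.1 -0.4 -0.3]
pos [0.5653 0.0365 0.0161] psi 2.0785 tool d [-0.0628 -0.0591 -0.0199]
```

Call:
send_path(rows=[0, 0, 0, 0, -0.005, -0.02, 0, 0, 0, 0, 0, 0, -0.025, 0, 0, 0, -0.12, -0.0004, -0.0068, 0, 0, 0, 0, -0.12, -0.0004, -0.0068, 0, 0, 0, 0, -0.12, -0.0004, -0.0068, 0, 0, 0, 0, -0.12, -0.0004, -0.0068, 0, 0, 0, 0, -0.12, -0.0004, -0.0068, 0, 0, 0, 0, -0.12, -0.0004, -0.0068, 0, 0, 0, 0, -0.12, -0.0004, -0.0068, 0, 0, 0, 0, -0.12, -0.0004, -0.0068, 0, 0, 0, 0, -0.12, -0.0004, -0.0068, 0, 0, 0, 0, -0.12, -0.0004, -0.0068, 0, 0, 0, 0, -0.12, -0.0004, -0.0068, 0, 0, 0, 0, -0.12, -0.0004, -0.0068, 0, 0, 0, 0, -0.12, -0.0004, -0.0068, 0, 0, 0, 0, -0.12, -0.0004, -0.0068, 0, 0, 0, 0, 0, 0, 0, 0, 0])

```text
t: 31.75
position: [0.5422, -0.0494, 0.0611]
ee_rot: [0.0, -0.305, 0.952, -0.0]
force: [-1.3, -0.8, -0.6]
finger_gap: -0.0
grasp_force: 0.0
```

```bash
python3 -c "
from h import *
rep(-147,.016)
d=vision.get_image('scene');cv2.imwrite('pics/s9.png',d['color'][:,:,::-1])"
```

```text
t 31.75 phi -146.1 r 0.06 psi -144.4 j [ 0.2   0.32 -0.15  0.   -1.11 -1.15] F [-1.3 -0.8 -0.6]
pos [ 0.5422 -0.0494  0.0611] psi -2.521 tool d [-0.0031  0.0008  0.0451]
```

Rotation is now about 714°. For the last stroke I'll keep the tips at 68 mm. That still pushes a hanging wing (top at 79 mm) but passes over a dropped one (top at 65 mm).

Call:
send_path(rows=[0, 0, 0, -0.003, 0, 0.02, 0, 0, 0, 0, 0, 0, 0.018, 0, 0, 0, 0.12, -0.0004, 0.0068, 0, 0, 0, 0, 0.12, -0.0004, 0.0068, 0, 0, 0, 0, 0.12, -0.0004, 0.0068, 0, 0, 0, 0, 0.12, -0.0004, 0.0068, 0, 0, 0, 0, 0.12, -0.0004, 0.0068, 0, 0, 0, 0, 0.12, -0.0004, 0.0068, 0, 0, 0, 0, 0.12, -0.0004, 0.0068, 0, 0, 0, 0, 0.12, -0.0004, 0.0068, 0, 0, 0, 0, 0.12, -0.0004, 0.0068, 0, 0, 0, 0, 0.12, -0.0004, 0.0068, 0, 0, 0, 0, 0.12, -0.0004, 0.0068, 0, 0, 0, 0, 0.12, -0.0004, 0.0068, 0, 0, 0, 0, 0.06, -0.0002, 0.0034, 0, 0, 0, 0, 0.06, -0.0002, 0.0034, 0, 0, 0, 0, 0.06, -0.0002, 0.0034, 0, 0, 0, 0, 0.06, -0.0002, 0.0034, 0, 0, 0, 0, 0, 0, 0, 0, 0])

```text
t: 33.38
position: [0.5633, 0.0358, 0.0231]
ee_rot: [0.0, 0.509, 0.861, 0.0]
force: [-0.2, 1.0, 0.1]
finger_gap: 0.0003
grasp_force: 0.0
```

```bash
python3 -c "
from h import *
rep(-147,.036)"
```

```text
t 33.3833 phi 119.0 r 0.0592 psi 118.8 j [ 0.34  0.39 -0.15 -0.   -1.03 -2.98] F [-0.2  1.   0.1]
pos [0.5633 0.0358 0.0231] psi 2.0728 tool d [-0.0634 -0.0566 -0.0129]
```

Call:
send_path(rows=[0, 0, 0, 0, -0.005, -0.03, 0, 0, 0, 0, 0, 0, -0.04, 0, 0, 0, 0, 0, 0, -0.03, 0, 0, 0, 0, 0.04, 0, 0, 0, 0, 0, 0, 0.04, 0, 0, 0, 0, 0, 0, 0.04, 0, 0, 0, 0, 0, 0, 0.04, 0, 0, 0, 0, 0, 0, 0.04, 0, 0, 0, 0, 0, 0, 0, 0, 0, 0])

```text
t: 34.13
position: [0.4826, 0.1543, 0.1241]
ee_rot: [-0.038, 0.466, 0.884, 0.027]
force: [-0.1, 0.2, -0.1]
finger_gap: -0.0002
grasp_force: 0.0
```

Run:
```python
from h import *
rep();ring(.065)
d=vision.get_image("scene");t=vision.get_image("top")
a=cv2.resize(d["color"][160:280,180:300],(400,400),interpolation=cv2.INTER_CUBIC);b=cv2.resize(t["color"][130:250,200:320],(400,400),interpolation=cv2.INTER_CUBIC)
cv2.imwrite("pics/fin.png",np.hstack([a,b])[:,:,::-1])
```

```text
t 34.1333 phi 122.7 r 0.2024 psi 124.4 j [ 0.54  0.22 -0.08 -0.1  -1.26 -3.05] F [-0.1  0.2 -0.1]
pos [0.4826 0.1543 0.1241] psi 2.1717 tool d [-0.259  -0.0125  0.0771]
top -180:16 -174:32 -168:94 -162:88 -156:38 -150:26 -144:24 -138:24 -132:24 -126:24 -120:24 -114:22 -108:34 -102:46 -96:70 -90:74 -84:65 -78:82 -72:96 -66:74 -60:37 -54:24 -48:18 -42:23 -36:24 -30:35 -24:61 -18:156 -12:170 -6:168 0:169 6:168 12:169 18:171 24:136 30:36 36:17 42:15 48:12 54:12 60:11 66:14 72:13 78:12 84:14 90:14 96:43 102:79 108:66 114:23 120:14 126:13 132:11 138:14 144:13 150:16 156:18 162:16 168:14 174:11
```

View pics/fin.png

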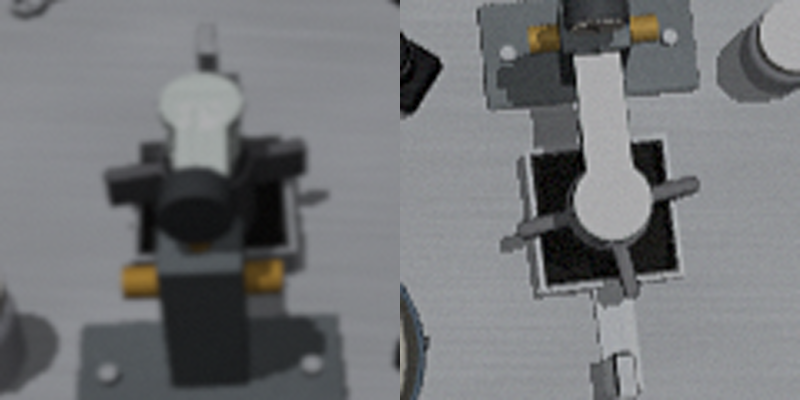

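```bash
python3 -c "
from h import *
print(ctrl.state()['joint_pos'])
d=vision.get_image('scene')
f=lambda z:[np.round((np.array(proj(d,[C[0]+.07*np.cos(np.radians(a)),C[1]+.07*np.sin(np.radians(a)),z]))-[180,160])*400/120) for a in (104,-75,-165.5)]
for z in (.065,.079): print(z,f(z))"
```

```text
[ 0.5378511   0.2178948  -0.08327788 -0.09407462 -1.26397576 -3.05354469]
0.065 [array([305., 140.]), array([104., 171.]), array([191.,  84.])]
0.079 [array([306., 126.]), array([101., 157.]), array([190.,  70.])]
```

The final view shows the wing tips at crop (304,139) and (105,170). These match a wing top at z = 65 mm, so the bowl has dropped and stands level in the centred tray. I'll take the wrist off its joint stop, then hand in.

Call:
send_path(rows=[0, 0, -0.12, 0, 0, 0, 0, 0, 0, -0.12, 0, 0, 0, 0, 0, 0, -0.12, 0, 0, 0, 0, 0, 0, 0, 0, 0, 0, 0, 0, 0, 0, 0, 0, 0, 0, 0, 0, 0, 0, 0, 0, 0])

```text
t: 34.83
position: [0.4846, 0.1516, 0.1235]
ee_rot: [-0.032, 0.303, 0.952, 0.032]
force: [0.6, 0.7, -0.2]
finger_gap: -0.0001
grasp_force: 0.0
```

```bash
python3 -c "
from h import *
ring(.065);print(order.close_job())"
```

```text
top -180:11 -174:30 -168:94 -162:89 -156:38 -150:24 -144:26 -138:25 -132:25 -126:24 -120:23 -114:20 -108:32 -102:46 -96:70 -90:75 -84:66 -78:82 -72:96 -66:75 -60:38 -54:24 -48:21 -42:22 -36:24 -30:36 -24:60 -18:156 -12:169 -6:168 0:169 6:169 12:170 18:171 24:137 30:36 36:19 42:13 48:14 54:13 60:12 66:15 72:14 78:13 84:13 90:14 96:44 102:80 108:66 114:21 120:15 126:12 132:14 138:14 144:15 150:15 156:19 162:13 168:12 174:13
the job is handed in; nothing more can be done
None
```

The job is handed in at about 35 s: the bowl was unscrewed, dropped and is standing level in the tray, centred under the filter to within about 3 mm, but on the final retreat joint 6 read −3.0535 against its stated −3.05 limit, so the joint-range check could fail.

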